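Set up a mainboard on the spring-pin test fixture and hold it down

ROBOT

A 6-joint arm with a two-finger parallel gripper is mounted at the origin on the work surface. World frame = base frame: x ahead of the robot, y to its left, z up, the work surface at z = 0. Lengths are in m, angles in degrees, forces in N, time in s.
With the tool pointing down it reaches from about 0.4 to 0.825 m from the base axis. Payload 7 kg.
Tool frame: the origin (TCP) lies on the centre line of the jaws, within the pads' length; the fingertips stand 11 mm ahead of it and the grasp point (between the pads) lies 8 mm behind it; z points along the fingers, y is the line along which they close (so a half turn about z gives the same grasp; the last joint's range is limited). The gripper opens to 88 mm and grips with 3 to 60 N. Pads are 19 mm wide; open, the fingers measure 130 mm over their backs; the gripper's body (78 mm by 193 mm) begins 47 mm behind the grasp point.
Start: joints at [-54.54, 20.546, 0.682, 0, -70.136, -16.507], TCP at [0.219, -0.638, 0.238] pointing down, gripper open.
Joint ranges: [-176.03, 176.03], [-82.01, 121.73], [-58.28, 71.71], [-173.87, 95.51], [-174.79, -0.11], [-173.66, 173.66]. Speed limits (degrees/s): [136.94, 136.94, 172.46, 180, 180, 180].

INTERFACE

Orientations are given as [roll, pitch, yaw] about the fixed x, y, z axes, in that order (R = Rz(yaw) Ry(pitch) Rx(roll)).
In Python, from plant import r, capture, camera_model, job gives the robot as it stands.
- The arm moves only by the tool drive_tool, never from a script. Its argument "increments" is a list that holds one entry, the list of rows, each a list of 5 numbers: the gripper's target within -1 to 1 (fully open at 1, half-way at 0, shut at -1), then the shift along the tool's x, y, z scaled (see below), then the turn about the tool's z scaled (see below). In form: [[[gripper, tx, ty, tz, roll], ...]]. A call has 1 to 5 rows; each row is the pose to reach, as a shift and turn from the pose commanded when the call began, along the tool's axes at that moment, turning the shorter way round; what a row does not reach only later rows make up. The controller multiplies each number of a shift by 120 mm and each number of a turn by 360 degrees. A row lasts 1/8 s, in which the tool goes at most 62.5 mm and 10.7 degrees, less where a joint would pass 70% of its speed; a pose out of reach is approached as far as the arm can. A call with a number of a shift or a turn outside -1 to 1 is refused whole. A call with a gripper value outside its range is refused whole. The fingers move at their own pace and stop on an object; "squeeze" is the grip in N (left out, the last holds). Time passes only in rows, so rows that repeat a pose let the fingers close. It gives the time, the measured TCP pose, the force, the opening and the grip force at its end, in the units of the state.
- r.get_state(): the state, without advancing time (a new reading comes with each control period).
- capture(name): name is "scene" or "top" or "wrist"; returns the picture (400x640x3 uint8, red, green, blue); there is no depth.
- camera_model(name): a dict with "camera_matrix" (3x3 intrinsics, pixels), "rvec" (rotation vector, rad) and "tvec" (3), from world to camera coordinates, as OpenCV has them. Camera axes: x right, y down, z forward; pixel columns grow to the right and rows downward; lengths in m; the calibration is good to about 2 mm. A picture is of the moment at which its call begins: read the wrist's pose just before it. camera_model takes no time and is no camera call; for the wrist camera it gives the pose at the moment of the call.
- job.close_job(): hands the job in; it is judged then, once.
The state is a dict: "time_s": time; "joints": joint angles; "qd": joint speeds; "joint_torque": joint torques, N m; "tcp_pos": TCP position; "eef_rot": TCP orientation; "contact_force": force on the tool from outside, world axes, zero at the start; "moment": the same for the moment, N m; "gripper_width": finger opening in m; "gripper_force": force on a finger pad.
Only numpy, scipy, OpenCV 4.12 (cv2) and the standard library are available. Lean on these libraries where they do the work, as an engineer would, in place of code of your own. Each camera call takes 0.05 s, during which the arm holds its last target. There are 200 camera calls.

TASK

Make the tablet mainboard ready for testing on the spring-pin fixture: first swing the raised keeper bar down across the far end of the board until its tip rests in its fork, then slide the loose spacer bar, nose first along the bed and under the keeper, into the one gap beside the board that is wide enough for it, until its nose is up against the end fence, and let go of it. Then press the board down on its large shield can with the fingertips until it lies flush on the bed against its springs, and finish while holding it pressed down like that. Do not force the spacer into the tight gap, and leave everything else on the bench where it is.

Things in the scene. Friction and masses are not known exactly. Their poses are not given: they have to be found in the camera images.
- fixture: fixed test fixture: grey housing 200 (x) x 190 (y) x 30 mm with a flat black bed on top, yaw up to 0.3 rad. Origin: centre of its underside; x to the far end, y left, z up. Bed 30 mm above the origin, open at its near end. End fence across the far end: 9 mm high, near face at x = 58. Hinge post (26 mm above the bed) at (40, 74), catch fork (20 mm above it) at (40, -74) mm.
- bed (a point): centre of the bed surface (30 mm above the fixture's origin), axes as the fixture's.
- rail_narrow: narrow aluminium guide rail fixed on the bed, 110 (x) x 8 (y) x 9 mm. Origin: centre of its underside, 47 mm left or right of the bed's centre line (the two rails may be fitted either way round); axes as the fixture's. The gap between it and the board is 11.5 to 13 mm wide, enough for the spacer.
- rail_broad: broad aluminium guide rail fixed on the bed on the other side, 110 (x) x 27 (y) x 9 mm. Origin: centre of its underside, 47 mm from the bed's centre line; axes as the fixture's. The gap between it and the board is only 2 to 3.5 mm, too tight for the spacer.
- board: green mainboard, 110 (x) x 62 (y) x 2.5 mm, up to 5 mm with its shield cans, 0.07 kg, loose between the rails, on sprung pins that carry it 3 mm above the bed; it can shift a few mm sideways. Pressed, it goes down 3 mm to the bed; springs: about 2 N to start, 5 N at the bed, lifting it again when let go. Origin: centre of its underside; axes as the fixture's.
- board_can (a point): centre of the top face of the large steel shield can on the board, 44 (x) x 36 (y) mm, top 5 mm above the board's underside (so 8 mm above the bed at first, 5 mm when pressed flush). Pressing here keeps the board level.
- keeper (a joint): angle of the keeper bar, rad: 0 = closed, level across the board's far end, tip in the fork (firm stop); larger = raised (starts 0.9 to 1.5, limit 1.75, upright 1.57). The hinge is stiff: the bar stays at any angle and needs up to 0.1 N m (under 1 N near the tip) to move, so push it all the way down.
- keeper_hinge (a point): keeper's hinge axis (along fixture x), at (40, 74, 46.5) mm of the fixture. At angle q the bar points from here along (-y cos q, +z sin q) of the fixture. Steel bar 13 mm wide (x), 8 mm thick, 154 mm long; its top face (facing +y when raised) is 2.5 mm above the axis, its underside 5.5 mm below. Closed, its underside is 11 mm above the bed over the gaps; a rubber shoe hangs under its middle.
- keeper_tip (a point): middle of the top face of the black thumb tab (18 mm long) at the tip of the keeper bar, 160 mm from the hinge axis.
- spacer: loose grey plastic spacer bar, 84 (x) x 10 (y) x 8 mm, 0.04 kg, half-round nose at its +x end, upright grip fin at its back end: 28 (x) x 10 (y) mm, from x = -42 to -14 mm, top 40 mm above the underside. Lies flat on the bench, fin up. Origin: middle of the 84 mm length, on the underside; x points to the nose.
- spacer_nose (a point): foremost point of the spacer's nose, at the level of its underside, 42 mm ahead of its origin.
- spacer_grip (a point): point to grip on the spacer: middle of the fin, 32 mm above the underside, 28 mm behind the origin; pinch across y (10 mm thick). Fingertips no lower than 12 mm above the underside clear the rails and the board while it slides along the bed.
- flux_jar: bystander: small jar, 42 mm across, 34 mm high; origin under its centre.
- battery: bystander: flat phone battery, 60 x 44 x 5 mm; origin under its centre.
- screw_tray: bystander: low white screw tray, 70 x 50 x 16 mm; origin under its centre.
- phone: bystander: phone lying flat, 150 x 72 x 8 mm; origin under its centre.
- screwdriver: bystander: screwdriver lying flat, 150 mm long.
- tweezers: bystander: steel tweezers lying flat, about 125 mm long, 6 mm high.
- cleaner: bystander: small bottle, 48 mm across, 95 mm high; origin under its centre.
Mind the look-alikes: they are no part of the job. What is shaped like the spacer but pink is not meant. Several things have the shape of the board; the one meant has the colours described above.

How it is judged (in metres and radians):
On the way, in this order (a step that is already met when the one before it is completed fails the run):
1. the keeper bar is swung down and rests in its fork (within 0.05 rad of closed) (value of joint keeper below 0.05 rad), for 0.2 s.
2. the spacer lies home in the wide gap between board and narrow rail, its nose under the keeper and within 8 mm of the end fence, let go (value of joint keeper below 0.05 rad and x of spacer_nose in the frame of fixture above 0.05 m and z of spacer in the frame of fixture between 0.027 and 0.033 m and y of spacer in the frame of fixture between -0.043 and 0.043 m and y of spacer in the frame of rail_narrow between -0.0165 and 0.0165 m and angle between the x axis of spacer and the x axis of fixture, either way round below 0.08 rad and contact force between the fingers and spacer below 0.3 N), for 0.2 s.
At the end, for the whole second after the job is handed in: Keeper closed (0.05 rad); spacer flat on the bed beside the narrow rail, straight (0.08 rad), nose within 8 mm of the fence, untouched; board over the pins (8 mm, 0.08 rad), level, its underside within 1 mm of the bed, the fingers pressing on it with more than 2 N (all of step 2 and horizontal distance between board and bed below 0.008 m and angle between the x axis of board and the x axis of fixture, either way round below 0.08 rad and z of board in the frame of fixture below 0.031 m and angle between board's own z axis and vertical below 0.025 rad and contact force between the fingers and board above 2 N and linear speed of board below 0.02 m/s); the arm keeps its last pose, push and grip.
It fails at once if the spacer is forced into the tight gap beside the broad rail (y of spacer in the frame of rail_broad between -0.025 and 0.025 m and y of spacer_nose in the frame of fixture between -0.043 and 0.043 m and x of spacer_nose in the frame of fixture between -0.045 and 0.07 m and z of spacer_nose in the frame of fixture below 0.034 m).
It fails at once if another thing on the bench is moved by more than 25 mm (distance of any of flux_jar, battery, screw_tray, phone, screwdriver, tweezers, cleaner from where it was at the start of the episode above 0.025 m).
It also fails if it takes over 59 s, if anything falls off the work surface, if the arm or the gripper's body presses on something with over 40 N, if the wrist force passes 120 N, or if a joint passes its speed limit or range.

## Working session

There is one attempt and no reset: what is moved stays moved. The work goes in short steps, Python scripts to look and compute and a tool call to move; the robot and the scene stay as the last step left them, time stands still between calls to the robot, and variables do not carry over. Pictures are saved under pics/ and viewed, at most 10 in all, crops included, and the job is handed in when it is done.

Besides the shell and the picture viewer there is one more tool, called after "Request:" as name(argument=value, ...), one argument or row to a line, values as JSON. drive_tool: Moves the arm, as the interface text tells. Its arguments: {"type":"object","properties":{"increments":{"type":"array"},"squeeze":{"type":"number"}},"required":["increments"]}

```bash
mkdir -p pics; ls; python3 - <<'E'
from plant import r, capture, camera_model, job
import cv2
for n in ("scene","top"):
    cv2.imwrite(f"pics/{n}0.png",cv2.resize(capture(n)[:,:,::-1],(800,500),interpolation=cv2.INTER_CUBIC))
    m=camera_model(n); print(n,m)
s=r.get_state();print(s)
E
```

```text
pics
scene {'camera_matrix': array([[502.52344834,   0.        , 316.87559638],
       [  0.        , 502.52344834, 198.47830814],
       [  0.        ,   0.        ,   1.        ]]), 'rvec': array([ 1.90510207,  1.08863451, -0.5683979 ]), 'tvec': array([-0.24079512, -0.16805967,  1.63556657])}
top {'camera_matrix': array([[377.41898214,   0.        , 326.38094198],
       [  0.        , 377.41898214, 200.35062582],
       [  0.        ,   0.        ,   1.        ]]), 'rvec': array([ 2.16573244, -2.16984289,  0.12235273]), 'tvec': array([-0.02415631,  0.46709476,  1.14600633])}
{'time_s': 0.1, 'joints': array([-5.45400896e+01,  2.05854193e+01,  6.38697370e-01, -1.62833527e-02,
       -7.01356010e+01, -1.65073239e+01]), 'qd': array([-0.05531402, -0.03265377,  0.0471552 ,  0.02229398,  0.06656441,
       -0.00975784]), 'joint_torque': array([-1.22962847e-03, -5.84163380e+01,  2.93754154e+01,  7.01558679e+00,
        1.01915500e-02, -6.80142057e-05]), 'tcp_pos': array([ 0.21906591, -0.63801868,  0.23674004]), 'eef_rot': array([ 1.79916720e+02, -8.71564115e-03, -1.61052951e+02]), 'contact_force': array([-0.02051962,  0.47419603, -0.04727627]), 'moment': array([0.04310066, 0.02009796, 0.10352419]), 'gripper_force': 0.0, 'gripper_width': 0.08748691884056657}
```

View pics/top0.png

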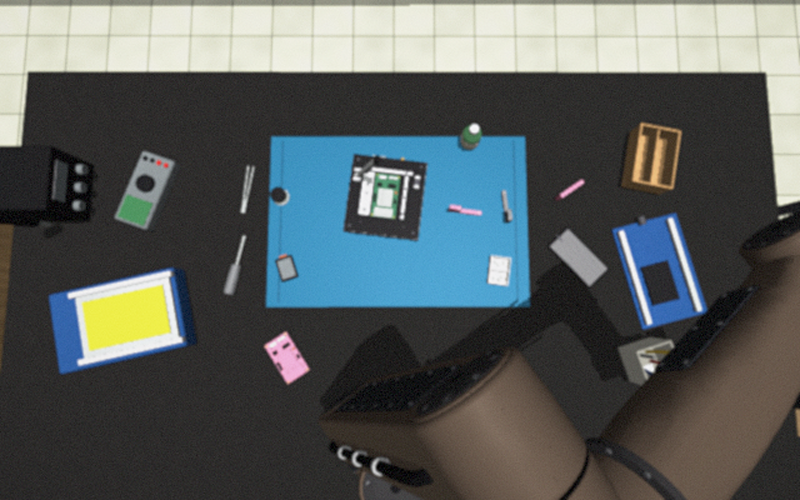

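View pics/scene0.png

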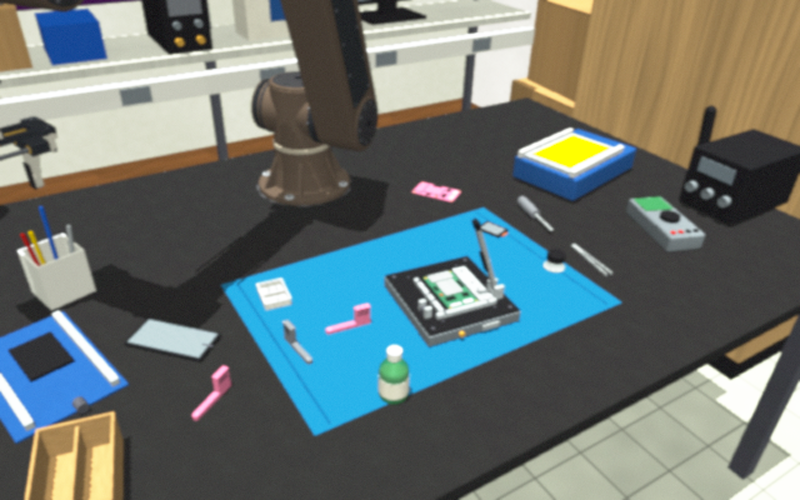

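The top view shows the fixture at about (385,197), the grey spacer at about (507,205) with its fin toward the robot, and a pink decoy at (465,210). The keeper is raised at the far-left corner. I'll get coarse positions next.

```bash
cat > h.py <<'E'
import numpy as np, cv2
from scipy.spatial.transform import Rotation as R
def ray(m,uv,z):
    "world points at height z seen at pixels uv"
    Rm=cv2.Rodrigues(np.array(m["rvec"]))[0]; t=np.array(m["tvec"]).ravel()
    C=-Rm.T@t
    K=np.array(m["camera_matrix"]); uv=np.atleast_2d(uv).astype(float)
    d=(Rm.T@np.linalg.inv(K)@np.c_[uv,np.ones(len(uv))].T).T
    return C+d*((z-C[2])/d[:,2])[:,None]
def proj(m,P):
    return cv2.projectPoints(np.atleast_2d(P).astype(float),np.array(m["rvec"]),np.array(m["tvec"]),np.array(m["camera_matrix"]),None)[0][:,0]
def delta(s,target,yaw=None):
    "tool-axis scaled shift to target (m) from state pose, and turn"
    T=R.from_euler('xyz',s["eef_rot"],degrees=True)
    d=T.inv().apply(np.array(target)-s["tcp_pos"])/0.12
    return d.round(4)
E
python3 - <<'E'
from plant import *
from h import *
m=camera_model("top")
a=np.array
q=a([[360,154],[427,163],[420,240],[345,232]])*.8
P=ray(m,q,.03); print(P.round(3),P.mean(0))
print(ray(m,a([[505,190],[510,220]])*.8,.004).round(3))
m=camera_model("wrist");s=r.get_state()
print(m); Rm=cv2.Rodrigues(m["rvec"])[0];C=-Rm.T@m["tvec"].ravel()
T=R.from_euler('xyz',s["eef_rot"],degrees=True)
print("cam in tool",T.inv().apply(C-s["tcp_pos"]),"axis",T.inv().apply(Rm[2]), "camx",T.inv().apply(Rm[0]))
print(s["time_s"])
E
```

```text
[[ 0.712  0.096  0.03 ]
 [ 0.688 -0.074  0.03 ]
 [ 0.493 -0.055  0.03 ]
 [ 0.513  0.131  0.03 ]] [0.60146574 0.02463608 0.03      ]
[[ 0.625 -0.274  0.004]
 [ 0.547 -0.285  0.004]]
{'camera_matrix': array([[330.25763245,   0.        , 320.61668172],
       [  0.        , 330.25763245, 195.25191811],
       [  0.        ,   0.        ,   1.        ]]), 'rvec': array([-1.70913509, -2.39252326, -0.37236708]), 'tvec': array([ 0.67407146, -0.03890537,  0.39090947])}
cam in tool [ 0.08176047  0.00037524 -0.14688938] axis [-3.03395239e-01 -5.59923392e-04  9.52864636e-01] camx [-3.44513451e-04  9.99999826e-01  4.77926808e-04]
0.1
```

Request:
drive_tool(
  increments=[
    [[-1,-0.94,0.8,0,0],[-1,-0.94,0.8,0,0],[-1,-0.94,0.8,0,0]],
  ],
)

```text
time_s: 0.48
tcp_pos: [0.2957, -0.5085, 0.2375]
eef_rot: [180.0, 0.0, -160.9]
contact_force: [0.3, -0.4, 0.0]
gripper_width: 0.0633
gripper_force: 0.0
```

Request:
drive_tool(
  increments=[
    [[-1,-0.94,0.8,0,0],[-1,-0.94,0.8,0,0],[-1,-0.94,0.8,0,0]],
  ],
)

```text
time_s: 0.85
tcp_pos: [0.3712, -0.381, 0.2376]
eef_rot: [180.0, 0.0, -160.9]
contact_force: [-0.3, -0.2, -0.3]
gripper_width: 0.0329
gripper_force: 0.0
```

Request:
drive_tool(
  increments=[
    [[-1,-0.94,0.8,0,0],[-1,-0.94,0.8,0,0],[-1,-0.94,0.8,0,0]],
  ],
)

```text
time_s: 1.23
tcp_pos: [0.4468, -0.2536, 0.2375]
eef_rot: [180.0, 0.0, -160.9]
contact_force: [0.7, -0.4, -0.3]
gripper_width: 0.0035
gripper_force: 0.0
```

Request:
drive_tool(
  increments=[
    [[-1,-0.94,0.8,0,0.06],[-1,-0.94,0.8,0,0.06],[-1,-0.94,0.8,0,0.06],[-1,-0.94,0.8,0,0.06],[-1,-0.94,0.8,0,0.06]],
  ],
)

```text
time_s: 1.85
tcp_pos: [0.5209, -0.1287, 0.2372]
eef_rot: [-180.0, -0.0, 177.4]
contact_force: [-0.3, -0.2, 0.0]
gripper_width: 0.0002
gripper_force: 0.0
```

```bash
python3 - <<'E'
from plant import *
from h import *
import pickle
m=camera_model("wrist"); im=capture("wrist")
pickle.dump((m,im,r.get_state()),open("w1.pkl","wb"))
cv2.imwrite("pics/w1.png",cv2.resize(im[:,:,::-1],(800,500),interpolation=cv2.INTER_CUBIC))
E
```

```text
(no output)
```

View pics/w1.png

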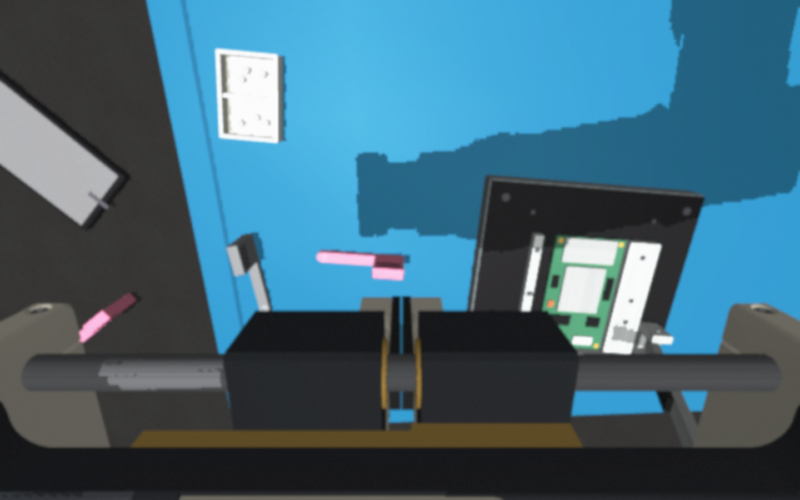

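The wrist view (down = forward, right = left) shows the narrow rail at (533,280) on the fixture's right, with the wide gap beside it, and the broad rail at (640,290). The near fixture corners are at (490,178) and (703,197), the spacer fin is at (240,255), and the keeper hinge is at about (655,335).

```bash
python3 - <<'E'
from plant import *
from h import *
import pickle
a=np.array
m,im,s=pickle.load(open("w1.pkl","rb"))
P=ray(m,a([[490,178],[703,197],[471,300]])*.8,.03)
print(P.round(4)); d=P[1]-P[0]; print(np.linalg.norm(d)); yaw=np.arctan2(d[1],d[0])-np.pi/2; d2=P[2]-P[0]; print(yaw,np.arctan2(d2[1],d2[0]))
c=(P[0]+P[1])/2; c=c[:2]+.1*a([np.cos(yaw),np.sin(yaw)]); print("fix",c)
# rail corners/edges at z .039, fin top at .04
print("railnear,broadnear", ray(m,a([[533,234],[543,234],[628,241],[660,244]])*.8,.039).round(4))
np.save("fix.npy",[*c,yaw])
F=lambda p:(R.from_euler('z',yaw).apply(p)+[c[0],c[1],0])
for n,sc in (("scene",4),("top",5)):
    mm=camera_model(n); I=capture(n)[:,:,::-1].copy()
    u0=proj(mm,F([0,0,.05]))[0]
    w,h=(80,75)
    x0,y0=int(u0[0]-w),int(u0[1]-h)
    I=cv2.resize(I[y0:y0+2*h,x0:x0+2*w],None,fx=5 if n=="x" else sc,fy=sc,interpolation=cv2.INTER_CUBIC)
    def D(p,col,closed=False):
        q=((proj(mm,F(a(p)))-[x0,y0]+.5)*sc).astype(int)
        cv2.polylines(I,[q],closed,col,1)
    D([[-.1,-.095,.03],[.1,-.095,.03],[.1,.095,.03],[-.1,.095,.03]],(0,0,255),True)
    for ang in (.9,1.1,1.3,1.5):
        D([[.04,.074,.0465],[.04,.074-.169*np.cos(ang),.0465+.169*np.sin(ang)]],(0,255,255))
    cv2.imwrite(f"pics/{n}1.png",I)
A=cv2.imread("pics/scene1.png");B=cv2.imread("pics/top1.png")
B=cv2.resize(B,(A.shape[1],A.shape[0]))
E=cv2.resize(np.hstack([A,B]),(800,375));cv2.imwrite("pics/both.png",cv2.resize(np.vstack([A]),(800,600)) if 0 else E)
cv2.imwrite("pics/sc.png",A)
E
```

```text
[[ 0.4957 -0.0506  0.03  ]
 [ 0.5206  0.1345  0.03  ]
 [ 0.6097 -0.0662  0.03  ]]
0.18675190056325228
-0.13397800630848056 -0.13601521005411502
fix [0.60724748 0.02861373]
railnear,broadnear [[ 0.5447 -0.0141  0.039 ]
 [ 0.5451 -0.0054  0.039 ]
 [ 0.5549  0.0693  0.039 ]
 [ 0.5589  0.0976  0.039 ]]
```

View pics/sc.png

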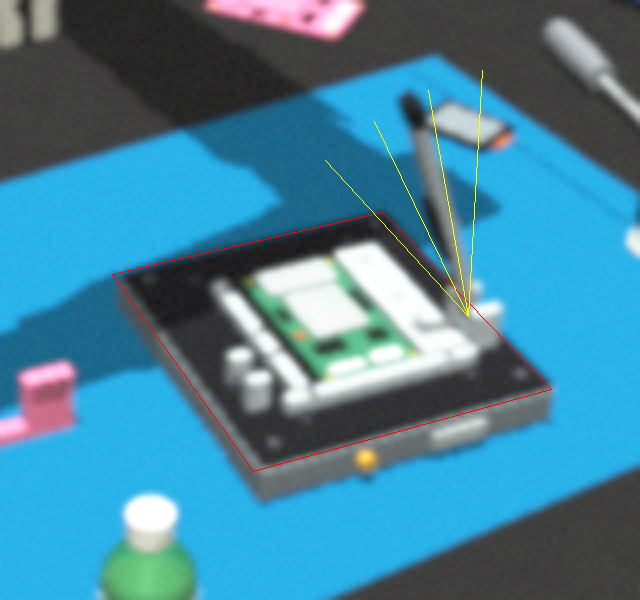

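The overlay fits the fixture, and the keeper is at about 1.25 rad. I'll plan the sweep now.

```bash
cat >> h.py <<'E'
def plan(s,W):
    "world TCP targets -> scaled shifts from the current pose (all in the axes of now)"
    T=R.from_euler('xyz',s["eef_rot"],degrees=True)
    return (T.inv().apply(np.array(W)-s["tcp_pos"])/0.12).round(3)
def F(p):
    x,y,w=np.load("fix.npy"); return R.from_euler('z',w).apply(p)+[x,y,0]
E
python3 - <<'E'
from plant import *
from h import *
s=r.get_state()
W=[F([.04,.085,.26]),F([.04,.085,.181])]
print(plan(s,W))
yaw=np.load("fix.npy")[2]; s["eef_rot"]=[180,0,180+np.degrees(yaw)]; print(s["eef_rot"])
s["tcp_pos"]=W[1]
rho=.13
W=[]
for q in np.r_[1.25,1.05,.85,.65,.45,.3,.15,.05,0,-.02]:
    W.append(F([.04,.074-rho*np.cos(q)+.0025*np.sin(q)+.021,.0465+rho*np.sin(q)+.0025*np.cos(q)+.011]))
print(plan(s,W))
E
```

```text
[[-1.052  2.026 -0.188]
 [-1.052  2.026  0.471]]
[180, 0, np.float64(172.32362569094695)]
[[ 0.    -0.238 -0.005]
 [ 0.    -0.438  0.079]
 [ 0.    -0.616  0.202]
 [ 0.    -0.766  0.357]
 [ 0.    -0.883  0.539]
 [ 0.    -0.945  0.689]
 [ 0.    -0.985  0.847]
 [ 0.    -0.998  0.954]
 [ 0.    -1.     1.008]
 [ 0.    -1.     1.03 ]]
```

Request:
drive_tool(
  increments=[
    [[-1,-0.3,0.8,-0.19,0],[-1,-0.53,1,-0.19,0],[-1,-0.53,1,-0.19,0]],
  ],
)

```text
time_s: 2.38
tcp_pos: [0.5919, -0.0101, 0.2606]
eef_rot: [180.0, 0.1, 177.4]
contact_force: [-0.9, -0.6, 0.5]
gripper_width: 0.0005
gripper_force: 0.0
```

Request:
drive_tool(
  increments=[
    [[-1,-0.53,1,0,0.0142],[-1,-0.53,1,0,0.0142],[-1,-0.53,1,0,0.0142],[-1,-0.53,1,0,0.0142]],
  ],
)

```text
time_s: 2.88
tcp_pos: [0.6592, 0.1048, 0.2596]
eef_rot: [-180.0, -0.1, 172.2]
contact_force: [-0.5, -0.8, -0.3]
gripper_width: 0.0004
gripper_force: 0.0
```

Request:
drive_tool(
  increments=[
    [[-1,0,0.026,0.3,0],[-1,0,0.026,0.659,0],[-1,0,0.026,0.659,0],[-1,0,0.026,0.659,0]],
  ],
)

```text
time_s: 3.38
tcp_pos: [0.6605, 0.1073, 0.1835]
eef_rot: [180.0, 0.1, 172.2]
contact_force: [-0.2, 0.6, 0.7]
gripper_width: 0.0003
gripper_force: 0.0
```

Request:
drive_tool(
  increments=[
    [[-1,0,-0.12,0,0],[-1,0,-0.24,0,0],[-1,0,-0.34,0.03,0],[-1,0,-0.44,0.08,0],[-1,0,-0.53,0.14,0]],
  ],
)

```text
time_s: 4.0
tcp_pos: [0.651, 0.0443, 0.164]
eef_rot: [-180.0, -0.0, 172.2]
contact_force: [-1.2, 0.8, 1.6]
gripper_width: 0.0003
gripper_force: 0.2
```

Request:
drive_tool(
  increments=[
    [[-1,0,-0.09,0.06,0],[-1,0,-0.16,0.13,0],[-1,0,-0.23,0.21,0],[-1,0,-0.3,0.3,0],[-1,0,-0.35,0.4,0]],
  ],
)

```text
time_s: 4.62
tcp_pos: [0.6454, 0.0031, 0.1156]
eef_rot: [-180.0, -0.0, 172.2]
contact_force: [-0.1, -1.0, -0.0]
gripper_width: 0.0002
gripper_force: 0.1
```

Request:
drive_tool(
  increments=[
    [[-1,0,-0.06,0.12,0],[-1,0,-0.09,0.22,0],[-1,0,-0.11,0.32,0],[-1,0,-0.12,0.41,0],[-1,0,-0.12,0.45,0]],
  ],
)

```text
time_s: 5.25
tcp_pos: [0.6433, -0.0106, 0.0616]
eef_rot: [-180.0, -0.1, 172.2]
contact_force: [-1.1, 0.3, -1.3]
gripper_width: 0.0005
gripper_force: 0.1
```

Request:
drive_tool(
  increments=[
    [[-1,0,0,0.02,0],[-1,0,0,0.04,0],[-1,0,0,0.06,0],[-1,0,0,0.06,0]],
  ],
)

```text
time_s: 5.75
tcp_pos: [0.6438, -0.0106, 0.0595]
eef_rot: [-180.0, 0.1, 172.3]
contact_force: [-12.7, 1.4, 29.3]
gripper_width: 0.0008
gripper_force: 14.3
```

Request:
drive_tool(
  increments=[
    [[-1,0,0,-0.3,0],[-1,0.4,0,-0.8,0],[-1,0.6,0,-1,0],[-1,0.6,0,-1,0],[-1,0.6,0,-1,0]],
  ],
)

```text
time_s: 6.38
tcp_pos: [0.5725, -0.0006, 0.1757]
eef_rot: [180.0, 0.1, 172.3]
contact_force: [0.0, -0.4, -0.6]
gripper_width: 0.0002
gripper_force: 0.0
```

```bash
python3 - <<'E'
from plant import *
from h import *
import pickle
m=camera_model("wrist"); im=capture("wrist")
pickle.dump((m,im,r.get_state()),open("w2.pkl","wb"))
cv2.imwrite("pics/w2.png",cv2.resize(im[:,:,::-1],(800,500),interpolation=cv2.INTER_CUBIC))
s=r.get_state();print(s["tcp_pos"],plan(s,[[.575,-.275,.2]]))
E
```

```text
[ 0.57235925 -0.00078925  0.17481781] [[-0.33  -2.261 -0.21 ]]
```

View pics/w2.png

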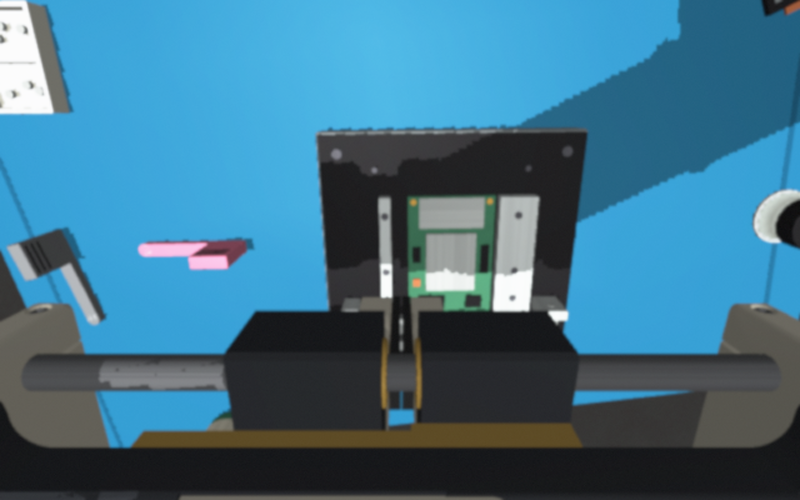

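The keeper is closed at row ~300. The narrow rail's inner edge is at about (391,197), the board's right edge at about (408,197), the fixture corners at (317,132) and (587,130), and the spacer nose at about (96,322).

Request:
drive_tool(
  increments=[
    [[1,-0.15,-0.5,-0.2,0],[1,-0.15,-0.9,-0.2,0],[1,-0.15,-1,-0.2,0]],
  ],
)

```text
time_s: 6.8
tcp_pos: [0.5736, -0.1248, 0.1977]
eef_rot: [-180.0, -0.1, 172.1]
contact_force: [0.3, -0.4, 0.0]
gripper_width: 0.0251
gripper_force: 0.0
```

Request:
drive_tool(
  increments=[
    [[1,-0.18,-0.5,0,0],[1,-0.18,-1,0,0],[1,-0.18,-1.0,0,0],[1,-0.18,-1.0,0,0]],
  ],
)

```text
time_s: 7.3
tcp_pos: [0.5789, -0.2442, 0.1978]
eef_rot: [180.0, -0.1, 172.2]
contact_force: [-0.1, 2.1, 0.0]
gripper_width: 0.065
gripper_force: 0.0
```

```bash
python3 - <<'E'
from plant import *
from h import *
import pickle
a=np.array
m,im,s=pickle.load(open("w2.pkl","rb"))
P=ray(m,a([[317,132],[587,130]])*.8,.03); d=P[1]-P[0]
print(P.round(4),np.linalg.norm(d),np.arctan2(d[1],d[0])-np.pi/2)
print("rail outer/inner near",ray(m,a([[378,197],[391,197],[392,290]])*.8,.039).round(4))
print("board edges",ray(m,a([[408,196],[496,196]])*.8,.0355).round(4))
print("broad",ray(m,a([[499,196],[538,196]])*.8,.039).round(4))
print("nose",ray(m,a([[96,322]])*.8,.008).round(4))
# in fixture frame
x,y,w=np.load("fix.npy"); inv=lambda p:R.from_euler('z',-w).apply(p-a([x,y,0]))
for l,px,z in(("railn",[[378,197],[391,197],[392,290]],.039),("board",[[408,196],[496,196]],.0355),("broad",[[499,196],[538,196]],.039),("corn",[[317,132],[587,130]],.03)):
    print(l,inv(ray(m,a(px)*.8,z)).round(4))
m=camera_model("wrist"); im=capture("wrist")
pickle.dump((m,im,r.get_state()),open("w3.pkl","wb"))
cv2.imwrite("pics/w3.png",cv2.resize(im[:,:,::-1],(800,500),interpolation=cv2.INTER_CUBIC))
E
```

```text
[[ 0.4963 -0.0474  0.03  ]
 [ 0.5199  0.1357  0.03  ]] 0.18464298354466688 -0.12829968525926794
rail outer/inner near [[ 0.5448 -0.0122  0.039 ]
 [ 0.546  -0.0032  0.039 ]
 [ 0.6158 -0.0125  0.039 ]]
board edges [[0.5476 0.0086 0.0355]
 [0.556  0.0699 0.0355]]
broad [[0.5555 0.0713 0.039 ]
 [0.5591 0.0981 0.039 ]]
nose [[ 0.6248 -0.2689  0.008 ]]
railn [[-0.0565 -0.0488  0.039 ]
 [-0.0564 -0.0397  0.039 ]
 [ 0.014  -0.0396  0.039 ]]
board [[-0.0564 -0.0278  0.0355]
 [-0.0563  0.0341  0.0355]]
broad [[-0.057   0.0354  0.039 ]
 [-0.057   0.0625  0.039 ]]
corn [[-0.0998 -0.0902  0.03  ]
 [-0.1008  0.0944  0.03  ]]
```

View pics/w3.png

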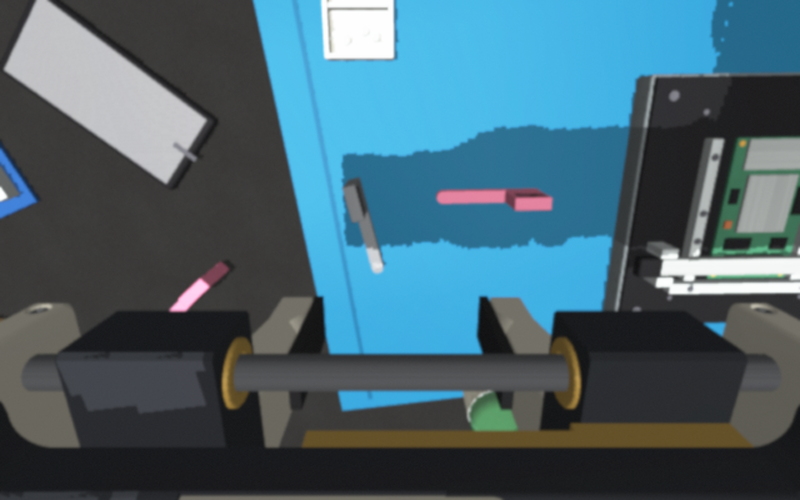

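The grey spacer spans from its fin at about (350,182) to its nose at about (378,270). I'll zoom in for its axis.

```bash
python3 - <<'E'
from h import *
import pickle
m,im,s=pickle.load(open("w3.pkl","rb"))
c=im[140:222,262:322,::-1]
cv2.imwrite("pics/c3.png",cv2.convertScaleAbs(cv2.resize(c,None,fx=7,fy=7,interpolation=cv2.INTER_CUBIC),alpha=1.6))
E
```

```text
(no output)
```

View pics/c3.png

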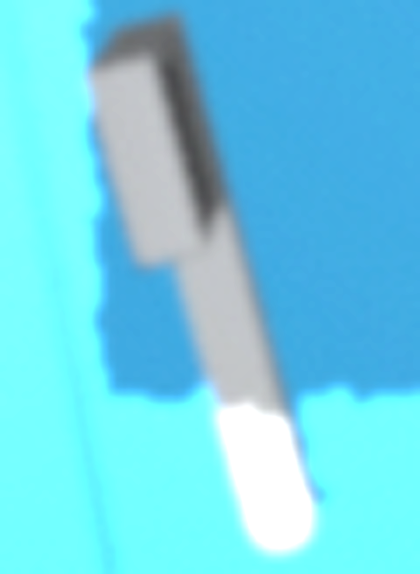

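The fin's top quad is at (93,68), (157,52), (205,245) and (138,268) in the crop, with the nose at (280,553).

```bash
python3 - <<'E'
from plant import *
from h import *
import pickle
a=np.array
m,im,s=pickle.load(open("w3.pkl","rb"))
px=lambda q:a(q)/7-.5+[262,140]+.07
Q=ray(m,px([[93,68],[157,52],[205,245],[138,268]]),.04)
N=ray(m,px([[280,553]]),.006)[0]
b=(Q[0]+Q[1])/2;f=(Q[2]+Q[3])/2
print(Q.round(4),"len",np.linalg.norm(f-b),"w",np.linalg.norm(Q[1]-Q[0]))
c=Q.mean(0); print("fin",c,"nose",N,"dist",np.linalg.norm((N-c)[:2]))
d=N-c; yw=np.arctan2(d[1],d[0]); d=f-b; print("yaw",np.degrees(yw),np.degrees(np.arctan2(d[1],d[0])))
print(s["tcp_pos"],s["eef_rot"])
s=r.get_state()
W=[[c[0],c[1],.15],[c[0],c[1],.03+.0]]
print(plan(s,W),"turn",-((180+np.degrees(yw))-s["eef_rot"][2])/360)
E
```

```text
[[ 0.5435 -0.2816  0.04  ]
 [ 0.5425 -0.2728  0.04  ]
 [ 0.5693 -0.2708  0.04  ]
 [ 0.5712 -0.2804  0.04  ]] len 0.027306754062429658 w 0.008810203998720772
fin [ 0.55661219 -0.27639404  0.04      ] nose [ 0.62798344 -0.27156305  0.006     ] dist 0.07153456399449155
yaw 3.872343363205625 3.3574060401540073
[ 0.57910727 -0.24352882  0.19814758] [ 1.79992296e+02 -9.82466202e-02  1.72241900e+02]
[[ 0.148 -0.297  0.401]
 [ 0.146 -0.297  1.401]] turn -0.032306788155246284
```

Request:
drive_tool(
  increments=[
    [[0,0.147,-0.297,0.3,-0.032],[0,0.147,-0.297,0.434,-0.032],[0,0.147,-0.297,0.434,-0.032]],
  ],
)

```text
time_s: 7.72
tcp_pos: [0.5566, -0.2758, 0.146]
eef_rot: [180.0, -0.1, -176.3]
contact_force: [0.5, -0.2, -0.2]
gripper_width: 0.0496
gripper_force: 0.0
```

Request:
drive_tool(
  increments=[
    [[0,0,0,0.4,0],[0,0,0,0.7,0],[0,0,0,1,0],[0,0,0,1,0]],
  ],
)

```text
time_s: 8.22
tcp_pos: [0.5563, -0.2757, 0.0257]
eef_rot: [179.9, -0.2, -176.2]
contact_force: [-0.8, 0.4, 1.3]
gripper_width: 0.044
gripper_force: 0.0
```

Request:
drive_tool(
  increments=[
    [[-1,0,0,0,0],[-1,0,0,0,0],[-1,0,0,0,0],[-1,0,0,0,0],[-1,0,0,0,0]],
  ],
  squeeze=20,
)

```text
time_s: 8.85
tcp_pos: [0.5572, -0.2771, 0.028]
eef_rot: [-180.0, 0.1, -176.2]
contact_force: [-1.7, 1.5, 7.3]
gripper_width: 0.0096
gripper_force: 20.0
```

Request:
drive_tool(
  increments=[
    [[-1,0,0,-0.4,0],[-1,0,0,-0.8,0],[-1,0,0,-0.8,0]],
  ],
)

```text
time_s: 9.22
tcp_pos: [0.5593, -0.2777, 0.1276]
eef_rot: [-179.9, 0.4, -176.2]
contact_force: [0.3, 0.0, -0.3]
gripper_width: 0.0097
gripper_force: 20.0
```

Request:
drive_tool(
  increments=[
    [[-1,0.2,0.4,0,0.0322],[-1,0.4,0.8,0,0.0322],[-1,0.4,1,0,0.0322],[-1,0.4,1,0,0.0322],[-1,0.4,1,0,0.0322]],
  ],
)

```text
time_s: 9.85
tcp_pos: [0.501, -0.1606, 0.1228]
eef_rot: [-180.0, -0.0, 172.2]
contact_force: [-0.0, -0.7, -0.6]
gripper_width: 0.01
gripper_force: 20.0
```

```bash
python3 - <<'E'
from plant import *
from h import *
s=r.get_state(); print(s["tcp_pos"],s["eef_rot"],s["gripper_width"])
print(plan(s,[[.4655,.0135,.12],[.4655,.0135,.065]]))
im=capture("wrist")[:,:,::-1]
cv2.imwrite("pics/c4.png",cv2.convertScaleAbs(cv2.resize(im[150:350,240:400],None,fx=3,fy=3,interpolation=cv2.INTER_CUBIC),alpha=1.5))
E
```

```text
[ 0.50103039 -0.16056012  0.12283923] [-1.79994848e+02 -2.89164604e-02  1.72185971e+02] 0.00998304342494049
[[0.491 1.397 0.024]
 [0.49  1.397 0.482]]
```

View pics/c4.png

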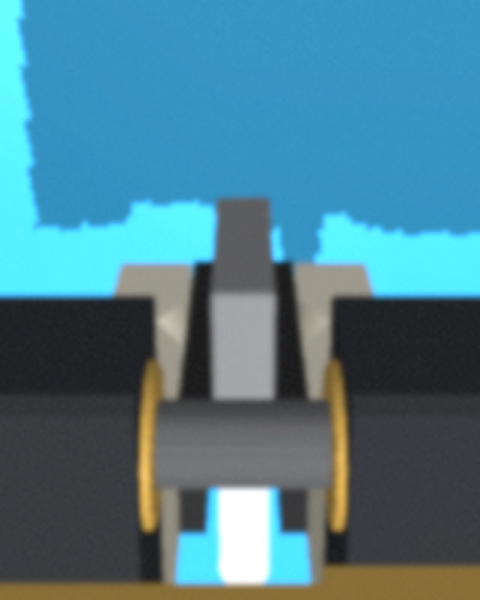

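The grasp is centred and straight, with the fin at column 321 and the nose also visible. Moving to staging in front of the gap.

Request:
drive_tool(
  increments=[
    [[-1,0.25,0.4,0,0],[-1,0.245,0.7,0,0],[-1,0.245,0.7,0,0],[-1,0.245,0.7,0,0]],
  ],
)

```text
time_s: 10.4
tcp_pos: [0.4834, -0.0737, 0.1229]
eef_rot: [-180.0, -0.0, 172.2]
contact_force: [-0.3, 0.6, -1.1]
gripper_width: 0.0098
gripper_force: 20.0
```

Request:
drive_tool(
  increments=[
    [[-1,0.245,0.4,0,0],[-1,0.245,0.69,0.2,0],[-1,0.245,0.69,0.45,0],[-1,0.245,0.69,0.45,0],[-1,0.245,0.69,0.45,0]],
  ],
)

```text
time_s: 11.02
tcp_pos: [0.466, 0.0121, 0.0698]
eef_rot: [-180.0, 0.0, 172.1]
contact_force: [-0.0, 0.1, -0.7]
gripper_width: 0.0099
gripper_force: 20.0
```

```bash
python3 - <<'E'
from plant import *
from h import *
s=r.get_state(); print(s["tcp_pos"],s["eef_rot"],s["contact_force"])
print(plan(s,[[.4655,.0127,.065]]))
im=capture("wrist")[:,:,::-1]
cv2.imwrite("pics/c5.png",cv2.convertScaleAbs(cv2.resize(im[200:360,220:420],None,fx=4,fy=3.5,interpolation=cv2.INTER_CUBIC),alpha=1.5))
E
```

```text
[0.46598241 0.01211456 0.0697599 ] [-1.79983319e+02  4.12922522e-03  1.72102735e+02] [-0.00673413  0.11894991 -0.6932832 ]
[[0.005 0.004 0.04 ]]
```

View pics/c5.png

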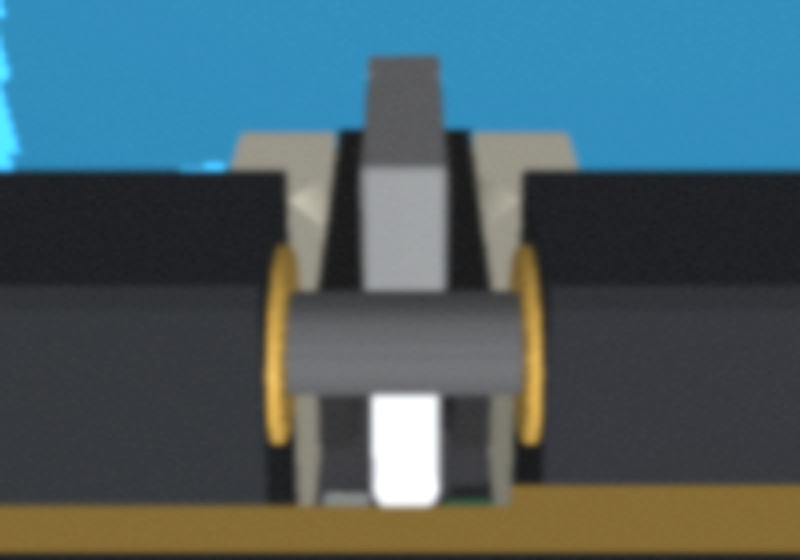

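The grey rail (ending ~369) and the green board (starting ~445) straddle the nose (372–440) symmetrically, so it is aligned. Lowering and starting the insertion.

Request:
drive_tool(
  increments=[
    [[-1,0,0,0.05,0],[-1,0,0,0.08,0],[-1,0,0,0.09,0],[-1,0,0,0.1,0],[-1,0,0,0.1,0]],
  ],
)

```text
time_s: 11.7
tcp_pos: [0.4653, 0.0129, 0.0575]
eef_rot: [-180.0, -0.0, 172.2]
contact_force: [-3.9, 1.3, 5.1]
gripper_width: 0.0096
gripper_force: 20.0
```

Request:
drive_tool(
  increments=[
    [[-1,-0.05,0,-0.006,0],[-1,-0.1,0,-0.006,0],[-1,-0.16,0,-0.006,0],[-1,-0.22,0,-0.006,0],[-1,-0.28,0,-0.006,0]],
  ],
)

```text
time_s: 12.32
tcp_pos: [0.4987, 0.008, 0.0579]
eef_rot: [-180.0, -0.1, 172.2]
contact_force: [-4.8, 1.5, 5.4]
gripper_width: 0.0098
gripper_force: 20.0
```

Request:
drive_tool(
  increments=[
    [[-1,-0.08,0,-0.004,0],[-1,-0.16,0,-0.004,0],[-1,-0.24,0,-0.004,0],[-1,-0.32,0,-0.004,0],[-1,-0.38,0,-0.004,0]],
  ],
)

```text
time_s: 12.95
tcp_pos: [0.5447, 0.002, 0.0583]
eef_rot: [-180.0, 0.0, 172.2]
contact_force: [-0.4, 0.2, -0.6]
gripper_width: 0.0102
gripper_force: 20.0
```

Request:
drive_tool(
  increments=[
    [[-1,-0.07,0,0,0],[-1,-0.14,0,0,0],[-1,-0.21,0,0,0],[-1,-0.27,0,0,0],[-1,-0.31,0,0,0]],
  ],
)

```text
time_s: 13.58
tcp_pos: [0.5812, -0.003, 0.0584]
eef_rot: [-180.0, -0.0, 172.2]
contact_force: [0.3, 0.6, -0.1]
gripper_width: 0.0096
gripper_force: 20.0
```

Request:
drive_tool(
  increments=[
    [[-1,-0.02,0,0,0],[-1,-0.04,0,0,0],[-1,-0.06,0,0,0],[-1,-0.07,0,0,0],[-1,-0.07,0,0,0]],
  ],
)

```text
time_s: 14.2
tcp_pos: [0.5892, -0.0041, 0.0584]
eef_rot: [180.0, 0.0, 172.2]
contact_force: [0.7, 0.5, -0.5]
gripper_width: 0.0098
gripper_force: 20.0
```

Request:
drive_tool(
  increments=[
    [[-1,-0.02,0,0,0],[-1,-0.035,0,0,0],[-1,-0.05,0,0,0],[-1,-0.06,0,0,0],[-1,-0.06,0,0,0]],
  ],
)

```text
time_s: 14.82
tcp_pos: [0.5907, -0.0049, 0.058]
eef_rot: [-179.9, -0.5, 172.1]
contact_force: [-19.6, 8.2, 16.6]
gripper_width: 0.0099
gripper_force: 20.0
```

Request:
drive_tool(
  increments=[
    [[-1,0.045,0,0,0],[-1,0.045,0,0,0],[-0.4,0.045,0,0,0],[-0.4,0.045,0,0,0],[-0.4,0.045,0,0,0]],
  ],
)

```text
time_s: 15.45
tcp_pos: [0.5913, -0.0044, 0.0584]
eef_rot: [180.0, 0.0, 172.2]
contact_force: [0.4, 0.5, -0.8]
gripper_width: 0.0256
gripper_force: 0.0
```

Request:
drive_tool(
  increments=[
    [[-0.4,0,0,-0.1,0],[-0.4,0,0,-0.5,0],[-0.4,0,0,-1,0],[-0.4,0,0,-1,0]],
  ],
)

```text
time_s: 15.95
tcp_pos: [0.5941, -0.0039, 0.185]
eef_rot: [179.8, 0.6, 172.2]
contact_force: [0.8, -0.4, -1.3]
gripper_width: 0.0259
gripper_force: 0.0
```

Request:
drive_tool(
  increments=[
    [[-1,0.25,0.3,0,0],[-1,0.25,0.3,0,0],[-1,0.25,0.3,0,0],[-1,0.25,0.3,0,0]],
  ],
)

```text
time_s: 16.45
tcp_pos: [0.5664, 0.0349, 0.1784]
eef_rot: [-180.0, 0.0, 172.1]
contact_force: [-0.0, -0.2, 1.2]
gripper_width: 0.0005
gripper_force: 0.0
```

```bash
python3 - <<'E'
from plant import *
from h import *
import pickle
m=camera_model("wrist"); im=capture("wrist");s=r.get_state(); print(s["tcp_pos"],s["eef_rot"],s["time_s"])
pickle.dump((m,im,s),open("w6.pkl","wb"))
cv2.imwrite("pics/w6.png",cv2.resize(im[60:260,200:440,::-1],(792,600*11//10*1),interpolation=cv2.INTER_CUBIC)[:600])
E
```

```text
[0.56638867 0.03489757 0.17831364] [-1.79991155e+02 -8.32760531e-03  1.72130190e+02] 16.5
```

View pics/w6.png

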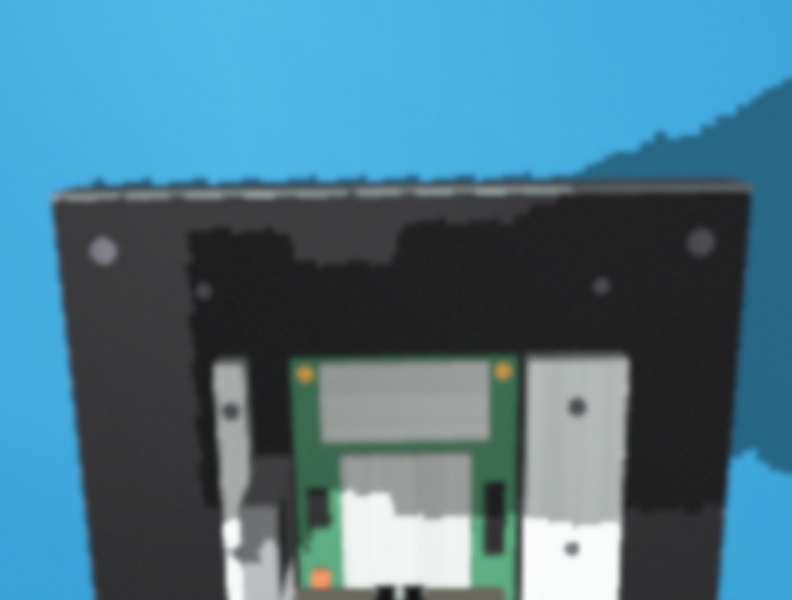

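The spacer fin stands in the wide gap at about (262,520). The large can spans columns 340–472 with its near edge at row 453.

```bash
python3 - <<'E'
from plant import *
from h import *
import pickle
a=np.array
m,im,s=pickle.load(open("w6.pkl","rb"))
px=a([[340,453],[472,453]])/3.3+[200,60]
P=ray(m,px,.038); u=a([np.cos(-.134),np.sin(-.134),0]); c=P.mean(0)+.022*u
print(P.round(4),np.linalg.norm(P[1]-P[0]),"can",c)
f=ray(m,(a([[247,505],[280,505]])/3.3+[200,60]),.07);print("fin",f.round(4))
x,y,w=np.load("fix.npy");print(R.from_euler('z',-w).apply(c-a([x,y,0])),R.from_euler('z',-w).apply(f-a([x,y,0])))
s=r.get_state();print(plan(s,[[c[0],c[1],.055],[c[0],c[1],.049],[c[0],c[1],.046]]))
E
```

```text
[[0.5757 0.018  0.038 ]
 [0.5807 0.0542 0.038 ]] 0.03659833710544776 can [0.59996272 0.03315162 0.038     ]
fin [[ 0.5759 -0.004   0.07  ]
 [ 0.5771  0.0042  0.07  ]]
[-0.00782564  0.00352415  0.038     ] [[-0.02668796 -0.03646608  0.07      ]
 [-0.02666117 -0.02820822  0.07      ]]
[[-0.279  0.024  1.028]
 [-0.279  0.024  1.078]
 [-0.279  0.024  1.103]]
```

Request:
drive_tool(
  increments=[
    [[-1,-0.15,0.024,0.2,0],[-1,-0.279,0.024,0.5,0],[-1,-0.279,0.024,0.8,0],[-1,-0.279,0.024,0.97,0],[-1,-0.279,0.024,0.97,0]],
  ],
)

```text
time_s: 17.12
tcp_pos: [0.5987, 0.0327, 0.06]
eef_rot: [-179.9, -0.2, 172.1]
contact_force: [0.4, -0.6, -0.3]
gripper_width: 0.0008
gripper_force: 0.0
```

Request:
drive_tool(
  increments=[
    [[-1,0,0,0.04,0],[-1,0,0,0.07,0],[-1,0,0,0.1,0],[-1,0,0,0.12,0],[-1,0,0,0.12,0]],
  ],
)

```text
time_s: 17.75
tcp_pos: [0.5999, 0.0338, 0.0478]
eef_rot: [180.0, 0.0, 172.2]
contact_force: [0.4, -0.4, 2.9]
gripper_width: 0.0006
gripper_force: 1.2
```

Request:
drive_tool(
  increments=[
    [[-1,0,0,0.015,0],[-1,0,0,0.025,0],[-1,0,0,0.03,0],[-1,0,0,0.03,0],[-1,0,0,0.03,0]],
  ],
)

```text
time_s: 18.38
tcp_pos: [0.5999, 0.0338, 0.0462]
eef_rot: [180.0, 0.1, 172.2]
contact_force: [-6.7, 1.3, 20.4]
gripper_width: 0.0007
gripper_force: 10.2
```

Request:
drive_tool(
  increments=[
    [[-1,0,0,0,0],[-1,0,0,0,0],[-1,0,0,0,0],[-1,0,0,0,0]],
  ],
)

```text
time_s: 18.88
tcp_pos: [0.5999, 0.0338, 0.0462]
eef_rot: [180.0, 0.1, 172.2]
contact_force: [-8.0, 0.9, 20.1]
gripper_width: 0.0004
gripper_force: 10.2
```

```bash
python3 -c "
from plant import *
s=r.get_state();print(s['time_s'],s['contact_force'],s['tcp_pos'])
if s['contact_force'][2]>6: print(job.close_job())"
```

```text
18.875 [-7.99802842  0.94867784 20.08715825] [0.59993016 0.03376217 0.0462116 ]
the job is handed in; nothing more can be done
None
```

I handed the job in at 18.9 s with the keeper closed, the spacer home against the end fence in the wide gap and let go, and the board held flush on the bed under about 20 N; no verdict came back.

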